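# Start a timed mixing run

### The job

Start a timed mixing run: with a fingertip, gently press the mixer's select key, then its up-arrow key, then its run key, and last the start key of the bench timer beside it, each all the way down, where it stays. Press lightly, keep off the down-arrow key, do not pick up or shove the timer, and leave everything else on the bench where it is.

Things in the scene. Friction and masses are not known exactly. Their poses are not given: they have to be found in the camera images.
- mixer: Fixed white tube mixer, 300 deep x 240 wide (mm). Origin: underside centre; x points to its back, away from robot. Level key deck at the front, 41 high, with 4 keys in a row 48 apart, 117 before the origin; left to right for the robot: select, down, up, run. 30 behind the key centres the housing rises to 80 high; 62 behind them the tube platform starts, 98 high, its tubes at the back reach 159.
- select_top (a point): Select key: plain round white key without any mark, 26 mm across, at the left end of the row. This point is the centre of the key's top face, which lies 54 mm above the bench when the key is up; z is up.
- down_top (a point): Down-arrow key: round white key, 26 mm across, with a black triangle pointing towards the robot, second from the left. Not to be pressed. This point is the centre of the key's top face, which lies 54 mm above the bench when the key is up; z is up.
- up_top (a point): Up-arrow key: round white key, 26 mm across, with a black triangle pointing away from the robot, third from the left. This point is the centre of the key's top face, which lies 54 mm above the bench when the key is up; z is up.
- run_top (a point): Run key: the largest round white key, 32 mm across, with a black ring on it, at the right end of the row. This point is the centre of the key's top face, which lies 54 mm above the bench when the key is up; z is up.
- timer: Bench timer, a loose grey box 85 mm (its x) x 70 mm (y) x 26 mm high, about 0.35 kg, standing on the bench to the left or the right of the mixer. Display on its far half, one white bar key on its half nearest the robot. Origin: centre of its underside; its x points away from the robot.
- start_top (a point): The timer's start key, a white bar 46 mm wide x 22 mm deep, its centre 20 mm nearer the robot than the timer's centre. This point is the centre of the key's top face, which lies 39 mm above the bench when the key is up; z is up.
- key_select (a joint): How far the select key is pushed down, m: 0 up (at the start), 0.004 fully down. It gives at about 3 N and stays where it is pushed to. Its soft rubber cap (not counted here) gives a further 0.6 mm per N, up to 8 mm, and springs back, so push the cap's top 7 to 9 mm down, slowly, to 5 or 6 N.
- key_down (a joint): How far the down-arrow key is pushed down, m: 0 up (at the start), 0.004 fully down. It gives at about 3 N and stays where it is pushed to. Its soft rubber cap (not counted here) gives a further 0.6 mm per N, up to 8 mm, and springs back, so push the cap's top 7 to 9 mm down, slowly, to 5 or 6 N.
- key_up (a joint): How far the up-arrow key is pushed down, m: 0 up (at the start), 0.004 fully down. It gives at about 3 N and stays where it is pushed to. Its soft rubber cap (not counted here) gives a further 0.6 mm per N, up to 8 mm, and springs back, so push the cap's top 7 to 9 mm down, slowly, to 5 or 6 N.
- key_run (a joint): How far the run key is pushed down, m: 0 up (at the start), 0.004 fully down. It gives at about 3 N and stays where it is pushed to. Its soft rubber cap (not counted here) gives a further 0.6 mm per N, up to 8 mm, and springs back, so push the cap's top 7 to 9 mm down, slowly, to 5 or 6 N.
- key_start (a joint): How far the timer's start key is pushed down, m: 0 up (at the start), 0.004 fully down. It gives at about 3 N and stays where it is pushed to. Its soft rubber cap (not counted here) gives a further 0.6 mm per N, up to 8 mm, and springs back, so push the cap's top 7 to 9 mm down, slowly, to 5 or 6 N.
- tipbox: Closed pipette-tip box, 120 x 84 x 90 mm, white foot, clear lid, stands on the bench at the other side from the timer. Bystander. Origin: centre of its underside, z up.
- vial_a: Amber glass vial with white cap, 28 mm across, 45 mm high, stands in front of the mixer's key deck. Bystander. Origin: centre of its underside, z up.
- vial_b: Same kind of vial, 28 mm across, 45 mm high, stands just beyond the timer. Bystander. Origin: centre of its underside, z up.
- bottle: Reagent bottle, 72 mm across, 150 mm high, at the back left. Bystander. Origin: centre of its underside, z up.
- beaker: Clear beaker, 70 mm across, 80 mm high, on the right. Bystander. Origin: centre of its underside, z up.
- rack: Green tube rack, 70 x 150 x 40 mm, at the back right. Bystander. Origin: centre of its underside, z up.
- tube_a: Clear tube with red cap, 19 mm across, 89 mm long, upright in the rack, its cap about 95 mm above the bench. Bystander. Origin: centre of its underside, z up.
- tube_b: Second such tube in the rack. Bystander. Origin: centre of its underside, z up.
- pipette: Hand pipette lying on the bench at the far left, about 250 mm long, 28 mm high. Bystander. Origin: centre of its underside, z up.

How it is judged:
On the way, in this order (a step that is already met when the one before it is completed fails the run):
1. the select key is down (value of joint key_select above 0.003 m), for 0.1 s.
2. the up-arrow key is down (value of joint key_up above 0.003 m), for 0.1 s.
3. the run key is down (value of joint key_run above 0.003 m), for 0.1 s.
4. the timer's start key is down (value of joint key_start above 0.003 m), for 0.1 s.
At the end, for the whole second after the job is handed in: The select, up-arrow, run and timer start keys are each down by more than 3 of their 4 mm, the down-arrow key is up (less than 2 mm down), the timer lies flat and at rest within 20 mm of where it was, and every bystander is within 20 mm of where it was (value of joint each of key_select, key_up, key_run, key_start above 0.003 m and value of joint key_down below 0.002 m and distance of each of timer, tipbox, vial_a, vial_b, bottle, beaker, rack, tube_a, tube_b, pipette from where it was at the start of the episode below 0.02 m and angle between timer's own z axis and vertical below 0.1 rad and linear speed of timer below 0.02 m/s); the robot touches nothing.
It fails at once if a key is pushed down before the one that comes before it in the order ((value of joint key_up above 0.002 m and value of joint key_select below 0.003 m) or (value of joint key_run above 0.002 m and value of joint key_up below 0.003 m) or (value of joint key_start above 0.002 m and value of joint key_run below 0.003 m)).
It fails at once if the down-arrow key is pushed down (value of joint key_down above 0.002 m).
It fails at once if the mixer or the timer is pressed hard (over 25 N) (contact force between any of the fingers, the arm and mixer above 25 N or contact force between any of the fingers, the arm and timer above 25 N).
It fails at once if the timer is lifted, tipped or shoved away (over 10 mm up, 0.25 rad or 20 mm) (height (world z) of timer above 0.01 m or angle between timer's own z axis and vertical above 0.25 rad or distance of timer from where it was at the start of the episode above 0.02 m).
It fails at once if a bystander is moved more than 20 mm or tipped by more than 0.35 rad (distance of any of tipbox, vial_a, vial_b, bottle, beaker, rack, tube_a, tube_b, pipette from where it was at the start of the episode above 0.02 m or angle between any of tipbox, vial_a, vial_b, bottle, beaker, rack, tube_a, tube_b, pipette's own z axis and vertical above 0.35 rad).
It also fails if it takes over 58 s, if anything falls off the work surface, if the arm or the gripper's body presses on something with over 40 N, if the wrist force passes 120 N, or if a joint passes its speed limit or range.

### The arm

A 6-joint arm with a two-finger parallel gripper is mounted at the origin on the work surface. World frame = base frame: x ahead of the robot, y to its left, z up, the work surface at z = 0. Lengths are in m, angles in rad, forces in N, time in s.
With the tool pointing down it reaches from about 0.35 to 1 m from the base axis. Payload 7.1 kg.
Tool frame: the origin (TCP) lies between the finger pads; the fingertips stand 22 mm ahead of it and the grasp point (between the pads) lies 3 mm ahead of it; x points along the fingers, y is the direction in which the jaws open and shut, and the axes are right-handed (so a half turn about x gives the same grasp; the last joint's range is limited). The gripper opens to 85 mm and grips with 20 to 120 N. Pads are 22 mm wide; open, the fingers measure 114 mm over their backs; the gripper's body (76 mm by 85 mm) begins 54 mm behind the grasp point. The pads swing forward as they close: fully open they stand 13 mm farther back than shut.
Start: joints at [-1.255, 0.423, 1.63, -0, 1.089, -0.019], TCP at [0.205, -0.59, 0.253] pointing down, gripper open.
Joint ranges: [-3, 3], [-0.9, 2.11], [0.09, 2.58], [-1.31, 4.45], [0.11, 2.69], [-2.54, 2.54]. Speed limits (rad/s): [2.39, 2.39, 3.01, 3.14, 3.14, 3.14].

### API

Orientations are given as a rotation vector (axis times angle).
In Python, from rig import manip gives the robot as it stands. The module is installed in compiled form; this text tells all that it offers. Calls block until the motion is done:
- manip.move_to(position, orientation): joint-space move of the TCP to a pose.
- manip.servo_line(position, orientation=None, rate=0.15): straight line of the TCP; orientation=None keeps the orientation; rate is the mean speed in m/s.
- manip.set_joints(angles): joint-space move.
- manip.command_gripper(opening, f_grip=None): finger opening in m; f_grip is the grip in N (None keeps the last); returns when the fingers have stopped.
- manip.hold(seconds).
- manip.solve_ik(position, orientation): joint angles nearest the present ones, or None.
- manip.camera(name): name is "scene" or "top" or "wrist"; returns a dict with "image" (400x640x3 uint8, red, green, blue), "fx", "fy", "cx", "cy" (pixels), "cam_to_world" (4x4, takes a point from camera to world coordinates); the wrist camera has in their place "mount" (4x4, takes a point from camera to tool coordinates, whose origin is the TCP and whose axes are the tool frame's). Camera axes: x right, y down, z forward; pixel columns grow to the right and rows downward; lengths in m; the calibration is good to about 2 mm. The wrist camera is an equidistant fisheye: a pixel r from the principal point sees the ray r / f radians off the axis. A picture is of the moment at which its call begins: read the wrist's pose just before it. There is no depth.
A pose or a line that the arm cannot do raises manip.IKError and nothing moves.
- manip.sign_off(): hands the job in, once; it reports no verdict.
Readings, each from a call of its own:
- manip.get_time(): time.
- manip.get_joint_positions(): joint angles.
- manip.get_joint_vel(): joint speeds.
- manip.get_tau(): joint torques, N m.
- manip.get_position(): TCP position.
- manip.get_ee_rot(): TCP orientation.
- manip.get_contact_force(): force on the tool from outside, world axes, zero at the start.
- manip.get_torque(): the same for the moment, N m.
- manip.get_width(): finger opening in m.
Only numpy, scipy, OpenCV 4.12 (cv2) and the standard library are available. Lean on these libraries where they do the work, as an engineer would, in place of code of your own. Each camera call takes 0.05 s, during which the arm holds its last target.

## Working session

There is one attempt and no reset: what is moved stays moved. The work goes in short steps, each a Python script; the robot and the scene stay as the last script left them, time stands still between calls to the robot, and variables do not carry over. Pictures are saved under pics/ and viewed, and the job is handed in when it is done.

```bash
mkdir -p pics
python3 - <<'E'
from rig import manip
import cv2,numpy as np
print(manip.get_time(),manip.get_position(),manip.get_ee_rot(),manip.get_width())
for n in ["scene","top","wrist"]:
    c=manip.camera(n)
    cv2.imwrite(f"pics/{n}0.png",c["image"][:,:,::-1])
    print(n,c["fx"],c["fy"],c["cx"],c["cy"],np.round(c.get("cam_to_world",c.get("mount")),4).tolist())
print(manip.get_time(), manip.get_contact_force())
E
ls
```

```text
0.0 [ 0.20522659 -0.58979499  0.25251669] [ 2.04033529  0.34643969 -2.04081498] 0.08590259056062208
scene 461.4690076458274 461.4690076458274 326.51715595282235 195.56688987477594 [[-0.8461, 0.3164, -0.429, 1.1534], [0.5331, 0.5039, -0.6796, 0.9338], [0.0012, -0.8037, -0.595, 0.8739], [0.0, 0.0, 0.0, 1.0]]
top 470.4873128042921 470.4873128042921 314.85917937661225 201.99389628076534 [[0.0089, -0.9839, 0.1786, 0.2903], [-0.9999, -0.0071, 0.0107, -0.0263], [-0.0093, -0.1787, -0.9839, 1.5132], [0.0, 0.0, 0.0, 1.0]]
wrist 309.70691628693146 309.70691628693146 315.20783025435156 203.2634373987842 [[0.0005, -0.2963, 0.9551, -0.121], [1.0, -0.0012, -0.0009, 0.0005], [0.0014, 0.9551, 0.2963, -0.0751], [0.0, 0.0, 0.0, 1.0]]
0.15 [ 0.80471265 -0.13702384  0.36427069]
pics
```

View pics/top0.png

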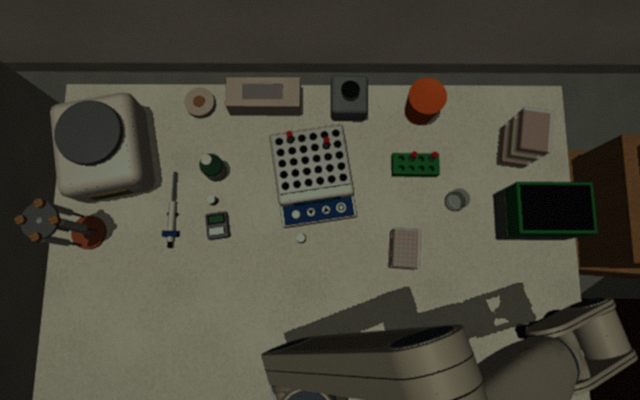

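View pics/scene0.png

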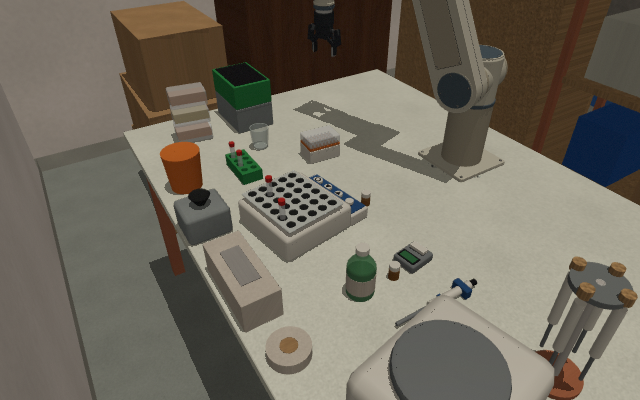

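View pics/wrist0.png

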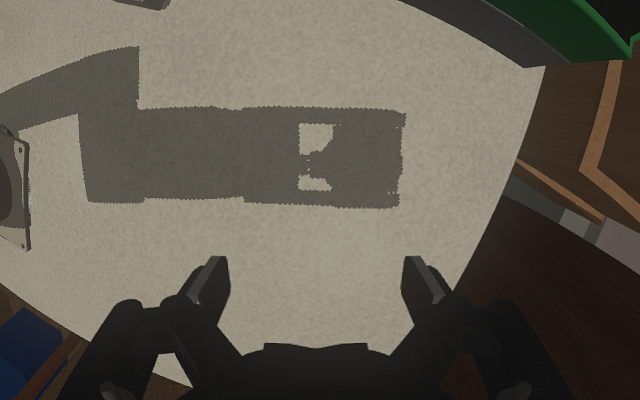

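The top view shows the mixer keys as white discs at about (296,214), (311,212), (326,210) and (341,208). The timer is at (217,225) with its bar key near (215,231), and vial_a is at (301,238). I'll measure these by casting rays, then look closer with the wrist camera.

```bash
cat > h.py <<'E'
from rig import manip
import cv2,numpy as np
from scipy.spatial.transform import Rotation as Ro
def ray(c,uv,T=None):
    x=(uv[0]-c["cx"])/c["fx"]; y=(uv[1]-c["cy"])/c["fy"]
    if T is None:
        T=c["cam_to_world"]; d=np.array([x,y,1.])
    else:
        r=np.hypot(x,y); d=np.array([np.sin(r)*x/r,np.sin(r)*y/r,np.cos(r)]) if r>1e-9 else np.array([0,0,1.])
    d=T[:3,:3]@d
    return T[:3,3],d/np.linalg.norm(d)
def plane(c,uv,z,T=None):
    o,d=ray(c,uv,T); return o+d*(z-o[2])/d[2]
def tri(rays):
    A=sum(np.eye(3)-np.outer(d,d) for o,d in rays); b=sum((np.eye(3)-np.outer(d,d))@o for o,d in rays)
    p=np.linalg.solve(A,b)
    return p,[np.linalg.norm((np.eye(3)-np.outer(d,d))@(p-o)) for o,d in rays]
def rotv(yaw):
    # tool x down, tool z forward (yaw), y = z cross x
    z=np.array([np.cos(yaw),np.sin(yaw),0]); x=np.array([0,0,-1.]); y=np.cross(z,x)
    return Ro.from_matrix(np.column_stack([x,y,z])).as_rotvec()
def wrist():
    T=np.eye(4);T[:3,:3]=Ro.from_rotvec(manip.get_ee_rot()).as_matrix();T[:3,3]=manip.get_position()
    c=manip.camera("wrist"); return c,T@c["mount"]
E
python3 - <<'E'
from h import *
print(Ro.from_rotvec(manip.get_ee_rot()).as_matrix().round(3).tolist(),manip.get_time())
c=manip.camera("top"); im=c["image"]
hsv=cv2.cvtColor(im,cv2.COLOR_RGB2HSV)
for n,uv,z in [("sel",(296,214),.054),("dn",(311,212),.054),("up",(326,210),.054),("run",(341,208),.054),("start",(215.5,231),.039),("timer",(217,225),.026),("viala",(301,238),.045),("vialb",(212,200),.045),("tipbox",(405,248),.09)]:
    print(n,plane(c,uv,z).round(4))
cv2.imwrite("pics/topz.png",cv2.resize(im[180:260,180:440,::-1],None,fx=3,fy=3,interpolation=cv2.INTER_CUBIC))
E
```

```text
[[-0.0, 0.329, -0.944], [0.001, -0.944, -0.329], [-1.0, -0.001, -0.0]] 0.15
sel [0.5164 0.0485 0.054 ]
dn [0.5231 0.0015 0.054 ]
up [ 0.5299 -0.0456  0.054 ]
run [ 0.5366 -0.0927  0.054 ]
start [0.4626 0.3025 0.039 ]
timer [0.4834 0.3015 0.026 ]
viala [0.442  0.0321 0.045 ]
vialb [0.5609 0.317  0.045 ]
tipbox [ 0.4096 -0.2839  0.09  ]
```

View pics/topz.png

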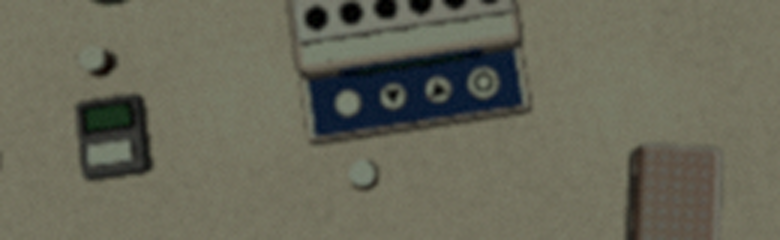

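Run:
```python
from h import *
yaw=np.arctan2(.0202,.1412)
manip.command_gripper(0.0)
print(manip.get_width(),manip.get_time())
rv=rotv(yaw)
print(manip.solve_ik([.55,.02,.2],rv))
import pickle
V=[]
for i,p in enumerate([[.55,.02,.2],[.55,-.07,.2]]):
    manip.move_to(p,rv); manip.hold(.2)
    c,T=wrist(); V.append((c,T)); cv2.imwrite(f"pics/w1_{i}.png",c["image"][:,:,::-1])
    print(manip.get_time(),manip.get_position().round(4),manip.get_contact_force().round(2))
pickle.dump(V,open("v1.pkl","wb"))
```

```text
3.505322902064279e-05 0.9667
[ 1.47238631e-02  3.84695189e-01  1.83667117e+00 -4.44089210e-16
  9.20226294e-01 -1.69816781e+00]
3.7083 [0.5501 0.0196 0.2   ] [ 0.65 -0.33  0.21]
4.4083 [ 0.55   -0.0691  0.2   ] [-0.26  0.43 -0.2 ]
```

View pics/w1_0.png

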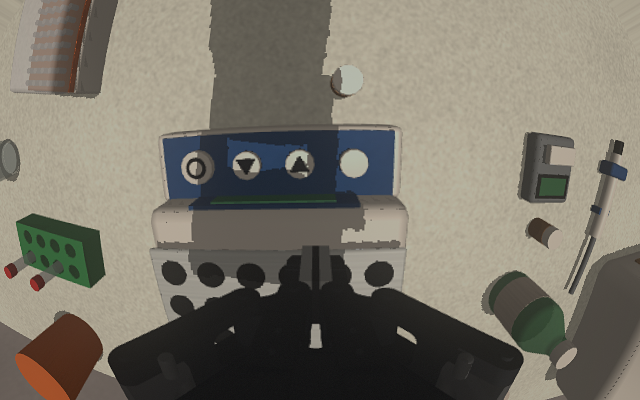

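View pics/w1_1.png

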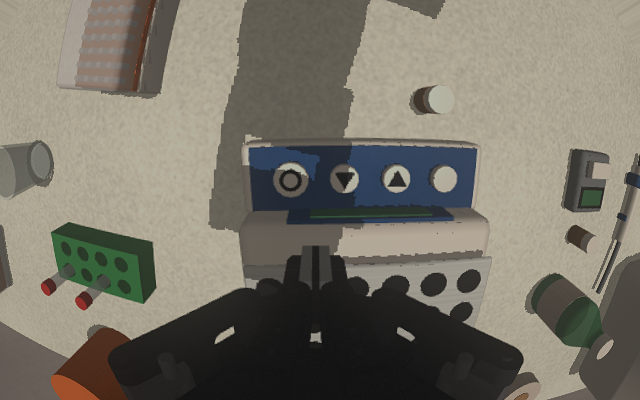

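Both wrist views show, from image right to left: plain select, down (triangle towards the robot), up, then run with the ring. In view 0 they sit at (354,163), (300,163), (246,165) and (197,167). The timer is at the right, with its key near (559,156) in view 0 and (599,171) in view 1. Next I'll segment and triangulate them.

Run:
```python
from h import *
import pickle
V=pickle.load(open("v1.pkl","rb"))
cen=[]
for i,(c,T) in enumerate(V):
    im=c["image"]; h=cv2.cvtColor(im,cv2.COLOR_RGB2HSV)
    b=cv2.inRange(h,(100,110,20),(130,255,255))
    n,l,s,_=cv2.connectedComponentsWithStats(cv2.morphologyEx(b,cv2.MORPH_CLOSE,np.ones((5,5))))
    k=1+np.argmax(s[1:,4]); cs=cv2.findContours((l==k).astype(np.uint8),cv2.RETR_EXTERNAL,cv2.CHAIN_APPROX_NONE)[0][0]
    hull=np.zeros_like(b); cv2.drawContours(hull,[cv2.convexHull(cs)],-1,255,-1)
    m=((h[...,1]<100)&(hull>0)).astype(np.uint8)*255
    cand=[]
    for q in cv2.findContours(m,cv2.RETR_EXTERNAL,cv2.CHAIN_APPROX_NONE)[0]:
        a=cv2.contourArea(q)
        if 300<a<2500:
            e=cv2.fitEllipse(cv2.convexHull(q)); 
            if min(e[1])/max(e[1])>.7: cand.append((e[0][0],e[0][1],e[1],a))
    cand.sort(key=lambda t:-t[0]); print(i,[tuple(np.round(np.r_[t[0],t[1],t[2]],1)) for t in cand])
    cen.append(cand)
    o=im[:,:,::-1].copy(); o[m>0]=(0,0,255)
    cv2.imwrite(f"pics/m1_{i}.png",cv2.resize(np.vstack([im[110:250,130:500,::-1],o[110:250,130:500]]),None,fx=2,fy=2))
if all(len(x)==4 for x in cen):
    for j in range(4):
        rs=[ray(V[i][0],cen[i][j][:2],V[i][1]) for i in (0,1)]
        print(tri(rs),[plane(V[i][0],cen[i][j][:2],.054,V[i][1]).round(4) for i in (0,1)])
```

```text
0 [(np.float64(351.4), np.float64(163.7), np.float64(30.8), np.float64(35.5))]
1 [(np.float64(441.5), np.float64(177.8), np.float64(27.6), np.float64(30.4)), (np.float64(395.0), np.float64(177.7), np.float64(29.4), np.float64(31.4))]
```

View pics/m1_1.png

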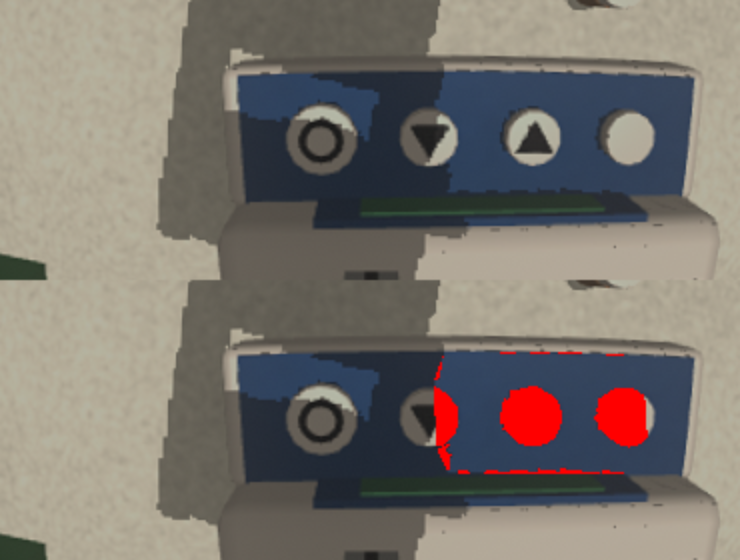

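Run:
```python
from h import *
import pickle
V=pickle.load(open("v1.pkl","rb"))
seed=[{"run":(197,167),"up":(246,165),"down":(300,163),"sel":(354,163)},{"run":(291,180),"up":(344,179),"down":(397,178),"sel":(444,179)}]
R={}
for i,(c,T) in enumerate(V):
    im=c["image"]; h=cv2.cvtColor(im,cv2.COLOR_RGB2HSV)
    for n,(u,v) in seed[i].items():
        x0,y0=u-25,v-25
        w=h[y0:y0+50,x0:x0+50]
        f=cv2.resize(im[y0:y0+50,x0:x0+50],None,fx=4,fy=4,interpolation=cv2.INTER_CUBIC); hh=cv2.cvtColor(f,cv2.COLOR_RGB2HSV)
        key=(hh[...,1]<75).astype(np.uint8)*255
        if n=="sel": m=(key>0)&(hh[...,2]>150)   # lit top
        else: m=(f.max(2)<50)&(hh[...,1]<110)
        m=m.astype(np.uint8)
        cs=cv2.findContours(m,cv2.RETR_EXTERNAL,cv2.CHAIN_APPROX_NONE)[0]
        q=min([q for q in cs if cv2.contourArea(q)>300],key=lambda q:np.linalg.norm(q.mean(0)[0]-100),default=None)
        if q is None: print(i,n,"none"); continue
        e,_=cv2.minEnclosingCircle(q) if 0 else ((cv2.fitEllipse(q)[0]),0)
        M=cv2.moments(q); g=(M['m10']/M['m00'],M['m01']/M['m00']); bb=cv2.boundingRect(q)
        p=(x0+(g[0]+.5)/4-.5,y0+(g[1]+.5)/4-.5)
        R.setdefault(n,{})[i]=p
        print(i,n,np.round(p,2),"bbox/4",np.round(np.array(bb)/4,1),"area",cv2.contourArea(q)/16,plane(c,p,.054,T).round(4))
for n,d in R.items():
    if len(d)==2: print(n,tri([ray(V[i][0],d[i],V[i][1]) for i in (0,1)]))
```

```text
0 run [195.8  168.04] bbox/4 [15.2 16.2 18.5 20.5] area 284.53125 [ 0.5385 -0.0937  0.054 ]
0 up [245.17 164.47] bbox/4 [15.5 19.5 18.  14.8] area 126.375 [ 0.5297 -0.0468  0.054 ]
0 down [298.93 165.99] bbox/4 [15.2 18.8 18.8 15.5] area 127.9375 [0.5249 0.0009 0.054 ]
0 sel [353.85 163.23] bbox/4 [11.2 12.  27.5 27.8] area 576.96875 [0.5157 0.0482 0.054 ]
1 run [290.05 180.17] bbox/4 [13.5 15.  22.  21.2] area 349.90625 [ 0.5385 -0.0939  0.054 ]
1 up [343.9  177.72] bbox/4 [16.8 18.8 17.8 15.5] area 133.4375 [ 0.5296 -0.047   0.054 ]
1 down [396.98 180.54] bbox/4 [17.  19.2 16.5 14. ] area 111.96875 [0.5249 0.0014 0.054 ]
1 sel [444.76 178.87] bbox/4 [14.8 12.8 23.  25.2] area 444.3125 [0.5158 0.048  0.054 ]
run (array([ 0.53861227, -0.09390063,  0.05354215]), [np.float64(4.472152788858056e-05), np.float64(4.472152788844283e-05)])
up (array([ 0.52979998, -0.04694265,  0.05331494]), [np.float64(5.175169107663301e-05), np.float64(5.175169107663286e-05)])
down (array([0.52464202, 0.00097417, 0.05536043]), [np.float64(4.393640276149563e-05), np.float64(4.3936402761703425e-05)])
sel (array([0.51583264, 0.04834868, 0.05324216]), [np.float64(6.0693128572183915e-05), np.float64(6.06931285720143e-05)])
```

Triangulation gives all key tops at 53–55 mm. The select-to-run distance is 143.9 mm against 144 expected, and the yaw is 9.1°. I'll press select first, with force feedback.

```bash
cat >> h.py <<'E'
def press(xy,ztop,rv,lift=.03,tip=.022,fstop=5.5,maxd=.0095,log=True):
    x,y=xy
    zc=ztop+tip
    manip.servo_line([x,y,zc+.006],rv,rate=.08); manip.hold(.3)
    b=np.mean([manip.get_contact_force() for _ in range(8)],0)
    z=zc+.004; L=[]; z0=None
    while True:
        z-=.0007
        manip.servo_line([x,y,z],rv,rate=.012); manip.hold(.06)
        f=np.mean([manip.get_contact_force() for _ in range(4)],0)-b; pz=manip.get_position()[2]
        L.append((round((pz-zc)*1000,2),*np.round(f,1)))
        if z0 is None and f[2]>.9: z0=pz
        if f[2]>fstop or (z0 is not None and z0-pz>maxd) or z<zc-.014 or np.hypot(f[0],f[1])>6: break
    manip.hold(.2)
    f=np.mean([manip.get_contact_force() for _ in range(4)],0)-b
    for r in L: print(*r)
    print("final f",f.round(2),"z0",z0,"pos",manip.get_position().round(4),"tcmd",z)
    manip.servo_line([x,y,zc+lift],rv,rate=.08)
    print("t",manip.get_time())
E
python3 - <<'E'
from h import *
s=np.array([.5158,.0483]);r=np.array([.5385,-.0938]);yaw=np.arctan2(.0227,.1421);rv=rotv(yaw)
manip.move_to([s[0],s[1],.13],rv)
print(manip.get_time(),manip.get_position())
press(s,.054,rv)
c,T=wrist();cv2.imwrite("pics/w2.png",c["image"][:,:,::-1])
E
```

```text
5.0333 [0.51616267 0.0488707  0.13013604]
3.22 -0.2 1.0 1.6
2.59 -0.0 0.9 0.9
1.89 -0.0 1.0 1.2
1.17 -0.1 0.9 0.9
0.46 -0.6 -0.0 1.1
-0.18 0.8 1.0 0.9
-0.85 -0.7 0.3 3.7
-1.57 -0.9 0.2 3.3
-2.28 -0.5 1.1 3.5
-3.01 0.4 0.6 3.5
-3.71 0.5 0.3 3.8
-4.4 0.3 1.8 3.7
-5.11 0.4 0.3 4.0
-5.77 -0.2 1.3 4.0
-6.45 0.9 0.4 4.6
final f [0.67 0.21 4.57] z0 0.0792169934841471 pos [0.5159 0.0483 0.0695] tcmd 0.06949999999999991
t 11.6417
```

View pics/w2.png

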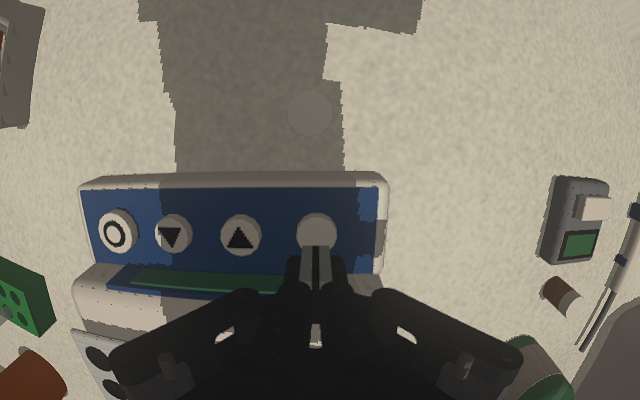

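My bias sample was noisy, so the 9.5 mm cap ended the press early at about 3.6 N true force. I'll average over time and press select again, a little deeper.

```bash
cat >> h.py <<'E'
def avg(n,dt=.03):
    F=[]
    for _ in range(n): manip.hold(dt); F.append(manip.get_contact_force())
    return np.mean(F,0)
def press(xy,ztop,rv,lift=.02,tip=.022,fstop=5.3,zmin=-.0085,zstart=.0015):
    x,y=xy; zc=ztop+tip
    manip.servo_line([x,y,zc+.006],rv,rate=.08); manip.hold(.2)
    b=avg(12)
    manip.servo_line([x,y,zc+zstart],rv,rate=.015)
    z=zc+zstart; L=[]
    while True:
        z-=.0008
        manip.servo_line([x,y,z],rv,rate=.015)
        f=avg(3)-b; pz=manip.get_position()[2]
        L.append((round((pz-zc)*1000,2),*np.round(f,1)))
        if f[2]>fstop or z-.0002<zc+zmin or np.hypot(f[0],f[1])>6: break
    f=avg(8)-b
    for r in L: print(*r)
    print("bias",b.round(2),"final f",f.round(2),"pos",manip.get_position().round(4))
    manip.servo_line([x,y,zc+lift],rv,rate=.08)
    print("t",manip.get_time())
E
python3 - <<'E'
from h import *
s=np.array([.5158,.0483]);yaw=np.arctan2(.0227,.1421);rv=rotv(yaw)
press(s,.054,rv,zstart=-.0007)
E
```

```text
-1.46 0.3 0.3 -0.2
-2.32 -0.1 0.2 -0.1
-3.12 0.4 0.2 0.5
-3.93 -0.2 0.3 0.5
-4.64 0.2 0.1 1.1
-5.42 0.0 -0.3 2.4
-6.23 0.3 0.2 3.6
-7.03 -0.1 0.8 4.7
-7.79 0.4 -0.5 6.4
bias [-0.09 -0.22 -0.04] final f [-0.58  0.52  5.77] pos [0.5159 0.0483 0.0682]
t 17.2583
```

On the second press the cap top was about 4 mm lower than before, and the press reached 5.8 N. So select is fully down. Next is up-arrow, then run.

Run:
```python
from h import *
s=np.array([.5158,.0483]);r=np.array([.5385,-.0938]);yaw=np.arctan2(.0227,.1421);rv=rotv(yaw)
u=s+(r-s)*2/3
manip.servo_line([u[0],u[1],.105],rv,rate=.15)
press(u,.054,rv,zstart=.001)
```

```text
0.23 -0.2 -0.2 0.3
-0.55 0.4 -0.3 1.0
-1.31 0.6 -0.4 1.9
-2.19 0.5 -0.3 2.4
-2.99 1.1 -0.8 2.1
-3.77 1.2 -0.5 2.3
-4.61 1.1 -0.3 2.0
-5.4 1.2 0.3 2.7
-6.15 0.8 -0.0 3.7
-6.96 0.3 0.0 5.0
-7.71 0.3 -0.5 5.7
bias [ 0.    0.33 -0.23] final f [ 0.54 -0.54  5.94] pos [ 0.531  -0.0465  0.0683]
t 24.1833
```

The force curve shows the plateau and then the bottoming stiffness, so up is fully down. Next is run.

Run:
```python
from h import *
import pickle
s=np.array([.5158,.0483]);r=np.array([.5385,-.0938]);yaw=np.arctan2(.0227,.1421);rv=rotv(yaw)
manip.servo_line([r[0],r[1],.105],rv,rate=.15)
press(r,.054,rv,zstart=.001)
manip.servo_line([.5385,-.0938,.2],rv,rate=.25)
# views over timer: timer key (.4626,.3025)
V=[]
for i,p in enumerate([[.50,.26,.16],[.50,.33,.16]]):
    manip.move_to(p,rotv(-.05)); manip.hold(.2)
    c,T=wrist(); V.append((c,T)); cv2.imwrite(f"pics/w3_{i}.png",c["image"][:,:,::-1])
    print(manip.get_time(),manip.get_position().round(4))
pickle.dump(V,open("v3.pkl","wb"))
```

```text
0.21 -0.6 0.0 0.1
-0.52 0.7 -0.7 0.9
-1.3 0.3 0.2 1.7
-2.19 1.0 -0.2 2.3
-2.98 1.0 -0.2 1.8
-3.78 1.4 0.2 2.1
-4.61 1.6 -0.4 2.2
-5.41 1.7 -0.9 1.9
-6.14 1.1 -0.3 3.5
-6.94 0.8 -0.4 4.5
-7.7 0.7 0.0 5.2
-8.39 0.2 -0.0 6.7
bias [-0.04  0.1   0.05] final f [ 0.36 -0.54  6.99] pos [ 0.5385 -0.0938  0.0676]
t 31.15
33.3083 [0.5005 0.2592 0.1601]
33.9417 [0.5    0.329  0.1599]
```

View pics/w3_0.png

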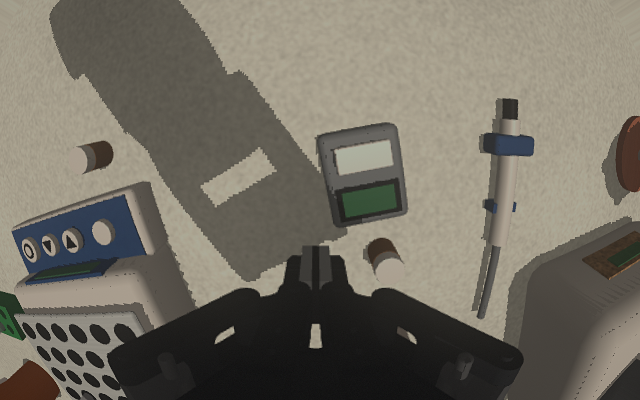

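View pics/w3_1.png

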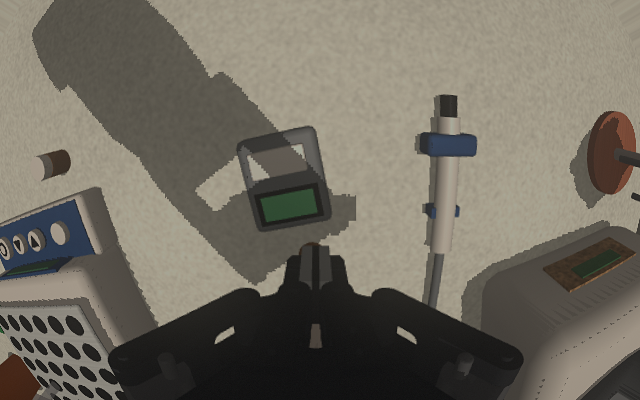

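In view 0 the timer key is a lit bar centred near (364,157), with the display at (369,200). In view 1 the key is partly shaded, near (277,160). I'll magnify both.

Run:
```python
from h import *
import pickle
V=pickle.load(open("v3.pkl","rb"))
G=[]
for i,(c,T) in enumerate(V):
    h=cv2.cvtColor(c["image"],cv2.COLOR_RGB2HSV)
    m=cv2.inRange(h,(50,80,30),(80,255,255)); m[:,:200]=0;m[:,430:]=0
    q=max(cv2.findContours(m,cv2.RETR_EXTERNAL,cv2.CHAIN_APPROX_NONE)[0],key=cv2.contourArea)
    M=cv2.moments(q);p=(M['m10']/M['m00'],M['m01']/M['m00']); G.append(p); print("disp",np.round(p,1),cv2.minAreaRect(q))
print(tri([ray(V[i][0],G[i],V[i][1]) for i in (0,1)]))
c,T=V[0];h=cv2.cvtColor(c["image"],cv2.COLOR_RGB2HSV)
m=((h[...,2]>165)).astype(np.uint8); w=np.zeros_like(m);w[130:180,325:405]=1; m=m*w
q=max(cv2.findContours(m,cv2.RETR_EXTERNAL,cv2.CHAIN_APPROX_NONE)[0],key=cv2.contourArea)
r=cv2.minAreaRect(q);print("key",r)
P=np.array([plane(c,p,.039,T) for p in cv2.boxPoints(r)]);print(P.round(4).tolist(),plane(c,r[0],.039,T).round(4),np.linalg.norm(np.diff(P,axis=0),axis=1))
a=cv2.resize(V[0][0]["image"][110:240,305:425,::-1],None,fx=4,fy=4,interpolation=cv2.INTER_CUBIC)
b=cv2.resize(V[1][0]["image"][110:240,225:325,::-1],None,fx=4,fy=4,interpolation=cv2.INTER_CUBIC)
b=np.clip(b*1.5,0,255).astype(np.uint8)[:,:316]
cv2.imwrite("pics/tm.png",np.hstack([a,b]))
```

```text
disp [358.2 203.3] ((362.23077392578125, 201.6538543701172), (23.337820053100586, 38.63488006591797), 78.69007110595703)
disp [288.6 205.1] ((288.6153869628906, 205.07691955566406), (24.31839942932129, 52.55912780761719), 78.69007110595703)
(array([ 0.51690872,  0.30068002, -0.01391953]), [np.float64(0.0012160802864652472), np.float64(0.0012160802864651368)])
key ((363.9639892578125, 157.05201721191406), (25.31229019165039, 55.18616485595703), 79.69515228271484)
[[0.4563, 0.2759, 0.039], [0.4498, 0.3196, 0.039], [0.4702, 0.3233, 0.039], [0.4765, 0.2788, 0.039]] [0.4632 0.2991 0.039 ] [0.04416287 0.02066555 0.04496066]
```

View pics/tm.png

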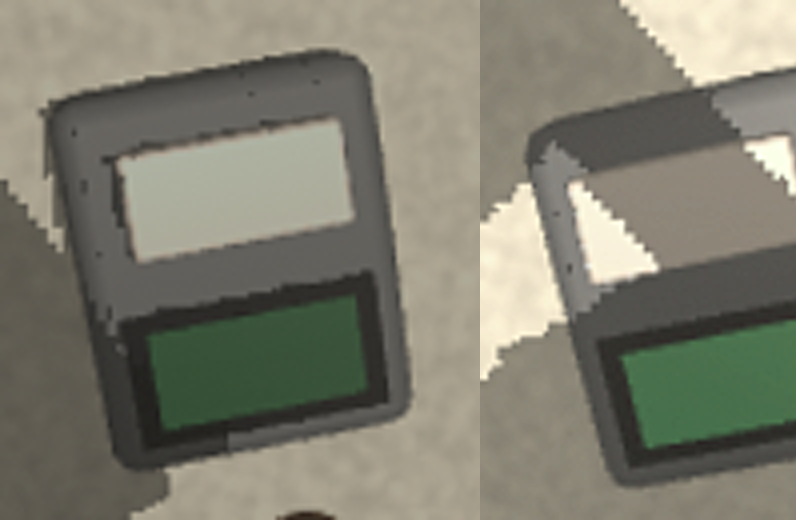

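```bash
python3 - <<'E'
from h import *
import pickle
V=pickle.load(open("v3.pkl","rb"))
for n,a,b in [("disp TL",(341.3,193.3),(260,198.8)),("disp BL",(346.3,218),(266.3,222)),("key TL",(333.8,149.5),(247,155.8)),("key BL",(339.5,176.3),(253.8,182))]:
    print(n,[np.round(x,4) for x in tri([ray(V[0][0],a,V[0][1]),ray(V[1][0],b,V[1][1])])])
E
python3 - <<'E'
from h import *
k=np.array([.4632,.2991]);rv=rotv(.147)
manip.move_to([k[0],k[1],.1],rv)
print(manip.get_time(),manip.get_position().round(4))
press(k,.039,rv,zstart=.0015,lift=.06)
c,T=wrist();cv2.imwrite("pics/w4.png",c["image"][:,:,::-1])
E
```

```text
disp TL [array([0.4955, 0.2809, 0.0279]), array([0.0002, 0.0002])]
disp BL [array([0.5169, 0.2845, 0.0295]), array([0.0003, 0.0003])]
key TL [array([0.4565, 0.2755, 0.037 ]), array([0.0001, 0.0001])]
key BL [array([0.4784, 0.2791, 0.0378]), array([0.0001, 0.0001])]
34.35 [0.4625 0.298  0.0993]
0.72 0.1 -0.2 -0.3
-0.08 -0.0 -0.3 0.6
-0.82 -0.4 0.2 0.9
-1.65 0.4 -0.4 2.2
-2.51 -0.1 0.2 1.4
-3.29 0.1 -0.2 2.4
-4.08 0.8 0.1 1.7
-4.9 1.1 0.1 1.6
-5.66 1.0 0.0 2.6
-6.43 0.5 -0.3 4.1
-7.22 0.7 -0.1 4.9
-7.91 -0.2 0.1 5.6
bias [-0.1   0.16 -0.05] final f [-0.12  0.16  6.46] pos [0.4633 0.2992 0.0531]
t 41.425
```

View pics/w4.png

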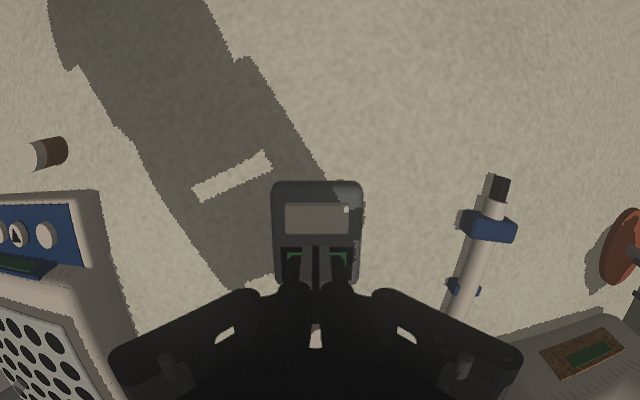

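The timer is in place with its key at (317,217), and the press reached 6.5 N after the plateau. I'll clear the arm and take a final top view.

Run:
```python
from h import *
manip.servo_line([.4632,.2991,.2],rate=.2)
manip.move_to([.40,.20,.30],rotv(.147)); manip.hold(.3)
a=cv2.imread("pics/top0.png"); c=manip.camera("top"); b=c["image"][:,:,::-1]
cv2.imwrite("pics/top1.png",np.vstack([a[100:270,150:500],b[100:270,150:500]]))
c,T=wrist();cv2.imwrite("pics/w5.png",c["image"][:,:,::-1])
print(manip.get_time(),manip.get_joint_vel().round(3),manip.get_contact_force().round(1))
```

```text
43.0833 [-0.    -0.009  0.001  0.    -0.001  0.001] [ 0.7 -0.  -0. ]
```

View pics/top1.png

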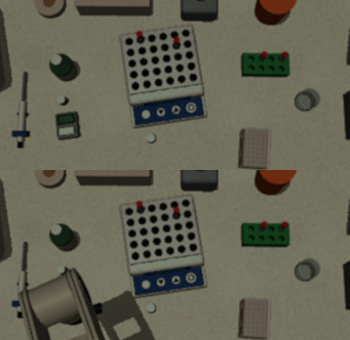

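View pics/w5.png

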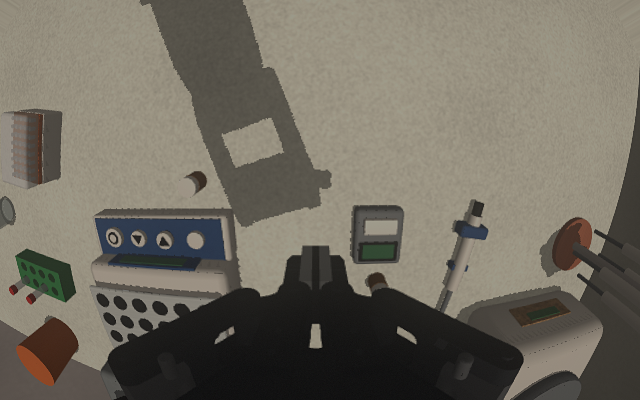

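Run:
```python
from h import *
c,T=wrist()
print(plane(c,(380,227.5),.035,T).round(4),manip.get_time())
manip.sign_off()
```

```text
[0.4638 0.2979 0.035 ] 43.1333
the job is handed in; nothing more can be done
```

I pressed select, up-arrow, run and then the timer's start key, in that order, with the closed fingertips. The job was handed in at 43 s of the 58 s allowed; I have no verdict back.

- **Key positions:** I measured them from two wrist-camera views. The mixer key tops came out at 53–55 mm against 54 given, and the timer key at about 37.5 mm against 39.
- **Select needed two presses:** A noisy force zero ended the first press early, at about 3.6 N (4.6 N read with the bad zero). On the second press the cap met the finger about 4 mm lower and reached 5.8 N, so it is fully down.
- **Other keys:** Up, run and start each showed the give and then the stiff end of travel. They finished at 5.9, 7.0 and 6.5 N with the cap 7.7 to 8.4 mm down. Run's 7.0 N is a little over the suggested 5 to 6 N but well under the 25 N limit.
- **Surroundings:** After the arm was clear, the timer key measured within about 1.5 mm of where it started. The top and wrist pictures show nothing visibly moved, but the arm hid the timer and its vial in the final top picture, so I judged those from the wrist view.
- **Not measured:** I could not read the key joints directly. That the four keys are down comes from the force and depth readings. For the down-arrow key I relied on the fingers never touching it.

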